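# Clear the chips off the plate and hold the index plunger out

### The arm

A 6-joint arm with a two-finger parallel gripper is mounted at the origin on the work surface. World frame = base frame: x ahead of the robot, y to its left, z up, the work surface at z = 0. Lengths are in m, angles in rad, forces in N, time in s.
With the tool pointing down it reaches from about 0.425 to 0.95 m from the base axis. Payload 3.5 kg.
Tool frame: the origin (TCP) lies at the very end of the fingers, on their centre line; the grasp point (between the pads) lies 19 mm behind it; z points along the fingers, y is the direction in which the jaws open and shut (so a half turn about z gives the same grasp; the last joint's range is limited). The gripper opens to 85 mm and grips with 20 to 120 N. Pads are 22 mm wide; open, the fingers measure 114 mm over their backs; the gripper's body (76 mm by 85 mm) begins 54 mm behind the grasp point. The pads swing forward as they close: fully open they stand 13 mm farther back than shut.
Start: joints at [-1.397, 0.286, 1.577, -0, 1.279, -0.15], TCP at [0.215, -0.64, 0.231] pointing down, gripper open.
Joint ranges: [-2.77, 2.77], [-0.9, 2.22], [0.21, 2.48], [-1.53, 4.67], [0.24, 2.81], [-2.84, 2.84]. Speed limits (rad/s): [2.79, 2.79, 3.14, 3.14, 3.14, 3.14].

### API

Orientations are given as a unit quaternion [x, y, z, w].
In Python, from plant import ctrl, imaging gives the robot as it stands.
- The arm moves only by the shell command python3 -m creep 'ROWS' [OPENING] [FORCE]. ROWS is JSON, one flat list of numbers, 4 for each row, row after row: the shift along the tool's x, y, z in units of 25 mm (1.0 is 25 mm), then the turn about the tool's z in units of 5 degrees (1.0 is 5 degrees). A call has 1 to 20 rows; each row is the pose to reach, as a shift and turn from the pose commanded when the call began, along the tool's axes at that moment; what a row does not reach only later rows make up. A row lasts 1/12 s, in which the tool goes at most 41.7 mm and 7.16 degrees, less where a joint would pass 70% of its speed; a pose out of reach is approached as far as the arm can. A call with a gripper value outside its range is refused whole. OPENING is the closure in counts, from 0 (fully open) to 255 (shut), set as the call begins (- or left out, the last holds). The fingers move at their own pace and stop on an object; FORCE is the grip in N (left out, the last holds). Time passes only in rows, so rows that repeat a pose let the fingers close. It gives the time, the measured TCP pose, the force and the opening at its end, in the units of the state.
- ctrl.get_state(): the state, without advancing time (a new reading comes with each control period).
- imaging.read_camera(name): name is "side" or "top" or "wrist"; returns the picture (480x640x3 uint8, red, green, blue); there is no depth.
- imaging.camera_info(name): a dict with "intrinsics" (3x3 intrinsics, pixels), "origin" and "attitude" of the camera in the world. Camera axes: x right, y down, z forward; pixel columns grow to the right and rows downward; lengths in m; the calibration is good to about 2 mm. The wrist camera is an equidistant fisheye: a pixel r from the principal point sees the ray r / f radians off the axis. A picture is of the moment at which its call begins: read the wrist's pose just before it. camera_info takes no time and is no camera call; for the wrist camera it gives the pose at the moment of the call.
- ctrl.sign_off(): hands the job in, once; it reports no verdict.
Trained networks look in the newest picture that a camera, given by its name, has taken for a name from the list of things; names that differ only in an ending like _2 or _b are one class to them, and where a whole thing is asked for, a point or a joint stands for the part that bears it (a point fixed in the world has none). Each returns a list of dicts, best first, with "p" (0 to 1); they miss things now and then, are a little off and sometimes report something else, mostly with a low value. They report only what shows in the picture. A call takes as long as a camera call.
- imaging.silhouettes(camera, name): "mask" (480x640 bool, what is visible of it) and "uv" ([column, row] in pixels, amid what is visible of it).
The state is a dict: "time": time; "qpos": joint angles; "dq": joint speeds; "joint_efforts": joint torques, N m; "eef_pos": TCP position; "tcp_rot": TCP orientation; "contact_force": force on the tool from outside, world axes, zero at the start; "wrist_torque": the same for the moment, N m; "opening": opening from 0.0 (shut) to 1.0 (fully open).
Only numpy, scipy, OpenCV 4.12 (cv2) and the standard library are available. Lean on these libraries where they do the work, as an engineer would, in place of code of your own. Each camera call takes 0.05 s, during which the arm holds its last target.

### The job

Use the blue scraper block to sweep all three white ceramic chips off the black plate into the yellow catch tray at its end, without touching the chips with the gripper, then stand the scraper upright in the middle of its black rubber mat and let go of it. Only then pull the red knob of the sprung index plunger straight up as far as it goes, so that its pin is well clear of the seat hole, and finish while still holding it up there. Leave the tube rack, the jar and the round spacer where they are.

Things in the scene. Friction and masses are not known exactly. Their poses are not given: they have to be found in the camera images.
- plate_top (a point): Centre of the top face of the fixed black plate, 60 mm above the work surface. The plate is 160 mm along this frame's x and 260 mm along its y, top flat and level without rims, and stands on a white board (180 x 440 mm, 12 mm thick). The catch tray is at one y end of the plate and the plunger bracket at the other; which is which changes.
- tray: Fixed yellow open catch tray abutting one end of the plate, 170 (x) x 88 (y) x 42 mm high outside, 3 mm walls and floor; origin at the centre of its underside, 12 mm above the work surface, 175 mm from the plate's centre along the plate's y line. Same x and y axes as the plate. Its rim lies 6 mm below the plate's top; its near wall stands 1 mm off the plate's edge, so what is pushed a little over the plate's end falls in.
- chip0: Broken white ceramic chip lying loose on the plate, 24 x 18 x 8 mm, 13 g; origin at the centre of its underside. The three chips lie within 35 mm of the plate's centre line across x and within 65 mm of its middle along y.
- chip1: Second chip, the same.
- chip2: Third chip, the same.
- scraper_grip (a point): Centre of the upright grip of the loose scraper block (about 0.13 to 0.25 kg), 55 mm above its underside. Grip: grey, 70 mm along its x, 22 mm thick along its y (pinch it along y), 50 mm high. Below it the blue block: 110 mm (x) x 28 mm (y) x 30 mm high, flat underside, which pushes with its long side. 80 mm high over all. It stands upright on the mat at the start. Symmetric under a half turn.
- mat: Fixed black rubber mat for the scraper, 150 (x) x 90 (y) x 4 mm; origin at the centre of its underside, on the work surface. It lies to the left or the right of the fixture.
- plunger_knob (a point): Centre of the upright cylindrical red pull knob of the index plunger, 26 mm in diameter, 40 mm high (20 mm above and below this point); 103 mm above the work surface when the pin is seated. It rises with the plunger. Below the knob, 75 mm above the work surface, is the top of the fixed aluminium bracket (44 x 70 mm), which stands at the end of the plate opposite the tray, its centre 175 mm from the plate's centre; nothing else stands within 30 mm of the knob.
- plunger (a joint): Lift of the plunger: 0 = pin seated 12 mm deep in its hole, grows as the knob is pulled straight up, 0.020 m = fully out against a hard stop. A spring pulls it back: about 5 N at the seat, 11 N fully out.
- rack: Bystander: loose white tube rack with dark wells, 60 x 130 x 45 mm high, on the side opposite the mat; origin at the centre of its underside.
- jar: Bystander: loose amber jar with white cap, 56 mm in diameter, 75 mm high, beyond the fixture; origin at the centre of its underside.
- spacer: Bystander: loose white plastic spacer disc, 50 mm in diameter, 30 mm high, beyond the fixture; origin at the centre of its underside.

How it is judged:
On the way, in this order (a step that is already met when the one before it is completed fails the run):
1. all three chips are in the catch tray (x of chip0 in the frame of tray between -0.083 and 0.083 m and y of chip0 in the frame of tray between -0.043 and 0.043 m and z of each of chip0, chip1, chip2 in the frame of tray below 0.042 m and x of chip1 in the frame of tray between -0.083 and 0.083 m and y of chip1 in the frame of tray between -0.043 and 0.043 m and x of chip2 in the frame of tray between -0.083 and 0.083 m and y of chip2 in the frame of tray between -0.043 and 0.043 m), for 0.2 s.
2. the scraper stands upright on its mat, released (horizontal distance between scraper_grip and mat below 0.04 m and angle between scraper_grip's own z axis and vertical below 0.15 rad and height (world z) of scraper_grip below 0.066 m and contact force between the fingers and scraper below 0.3 N), for 0.2 s.
3. the plunger is pulled fully up by the fingers (value of joint plunger above 0.016 m and contact force between the fingers and plunger above 3 N and contact force between each of rack, jar, spacer, scraper and plunger below 0.3 N), for 0.2 s.
At the end, for the whole second after the job is handed in: The chips lie in the tray; the scraper stands released and upright on its mat (within 40 mm of its centre, tilt under 0.15 rad); the fingers alone hold the plunger at least 16 mm up (of 20 mm), with at least 3 N, through the last second (all of step 1 and all of step 2 and all of step 3); the arm keeps its last pose, push and grip.
It fails at once if a chip is touched by the gripper or the arm (contact force between any of the fingers, the arm and chip0 above 0.5 N or contact force between any of the fingers, the arm and chip1 above 0.5 N or contact force between any of the fingers, the arm and chip2 above 0.5 N).
It fails at once if the plunger is pulled while a chip is still on the plate (value of joint plunger above 0.008 m and height (world z) of any of chip0, chip1, chip2 above 0.055 m).
It fails at once if the plunger is pulled while the scraper is away from its mat (value of joint plunger above 0.008 m and horizontal distance between scraper_grip and mat above 0.08 m).
It fails at once if a bystander is moved more than 20 mm (distance of any of rack, jar, spacer from where it was at the start of the episode above 0.02 m).
It also fails if it takes over 67 s, if anything falls off the work surface, if the arm or the gripper's body presses on something with over 40 N, if the wrist force passes 120 N, or if a joint passes its speed limit or range.

## Working session

There is one attempt and no reset: what is moved stays moved. The work goes in short steps, Python scripts to look and compute and a shell command to move; the robot and the scene stay as the last step left them, time stands still between calls to the robot, and variables do not carry over. Pictures are saved under pics/ and viewed, and the job is handed in when it is done.

```bash
ls; mkdir -p pics; cat > h.py <<'E'
import numpy as np, cv2
from plant import ctrl, imaging
from scipy.spatial.transform import Rotation as R
def snap(c,fn):
    im=imaging.read_camera(c); cv2.imwrite('pics/'+fn,im[:,:,::-1]); return im
def attR(i):
    a=np.array(i['attitude'],float)
    return a if a.shape==(3,3) else R.from_quat(a).as_matrix()
def ray(c,uv,info=None):
    i=info or imaging.camera_info(c); K=np.array(i['intrinsics'])
    x=(uv[0]-K[0,2])/K[0,0]; y=(uv[1]-K[1,2])/K[1,1]
    if c=='wrist':
        r=np.hypot(x,y); s=np.sin(r)/r if r>1e-9 else 1; d=np.array([x*s,y*s,np.cos(r)])
    else: d=np.array([x,y,1.])
    return np.array(i['origin']),attR(i)@d
def atz(c,uv,z,info=None):
    o,d=ray(c,uv,info); return o+d*(z-o[2])/d[2]
E
python3 - <<'E'
from h import *
print(ctrl.get_state())
for c in ['side','top','wrist']:
    print(c,imaging.camera_info(c)); snap(c,c+'0.png')
E
```

```text
pics
{'time': 0.0, 'qpos': array([-1.39701074e+00,  2.87190037e-01,  1.57815293e+00,  2.49336340e-05,
        1.27856357e+00, -1.49994635e-01]), 'dq': array([-0.00076969, -0.00047881,  0.00207599,  0.00024368, -0.00182196,
       -0.0006818 ]), 'joint_efforts': array([-1.17774894e-04, -4.05980587e+01, -2.92624193e+01, -1.65056822e-04,
        5.67416995e-03,  5.24473638e-07]), 'eef_pos': array([ 0.21467883, -0.63927971,  0.22994394]), 'tcp_rot': array([ 9.86924312e-01,  1.61180223e-01, -1.82881146e-06, -1.15700342e-03]), 'contact_force': array([0.58256638, 0.56351142, 0.15529368]), 'wrist_torque': array([0.04581007, 0.03124553, 0.05605092]), 'opening': 1.0013078896525278}
side {'intrinsics': array([[568.45634297,   0.        , 311.04981859],
       [  0.        , 568.45634297, 237.21558196],
       [  0.        ,   0.        ,   1.        ]]), 'origin': array([ 0.56627988, -0.93360591,  0.96016852]), 'attitude': array([ 0.91498165, -0.0303377 ,  0.00157542, -0.40235024])}
top {'intrinsics': array([[612.3878423 ,   0.        , 316.76327426],
       [  0.        , 612.3878423 , 238.97421046],
       [  0.        ,   0.        ,   1.        ]]), 'origin': array([ 0.40222655, -0.00432983,  1.25361608]), 'attitude': array([ 0.70511762, -0.70381755,  0.05396145, -0.06736588])}
wrist {'intrinsics': array([[371.64829954,   0.        , 323.00088702],
       [  0.        , 371.64829954, 242.42823583],
       [  0.        ,   0.        ,   1.        ]]), 'origin': array([ 0.29202412, -0.61180709,  0.37274772]), 'attitude': array([ 0.80089623, -0.57667019, -0.09506295,  0.13030639])}
```

View pics/top0.png

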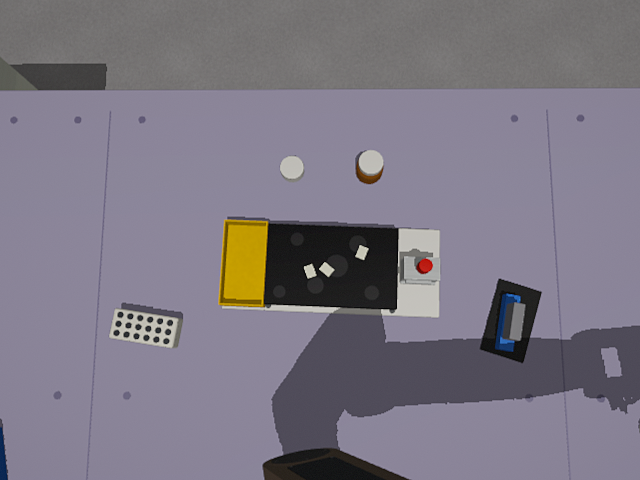

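View pics/side0.png

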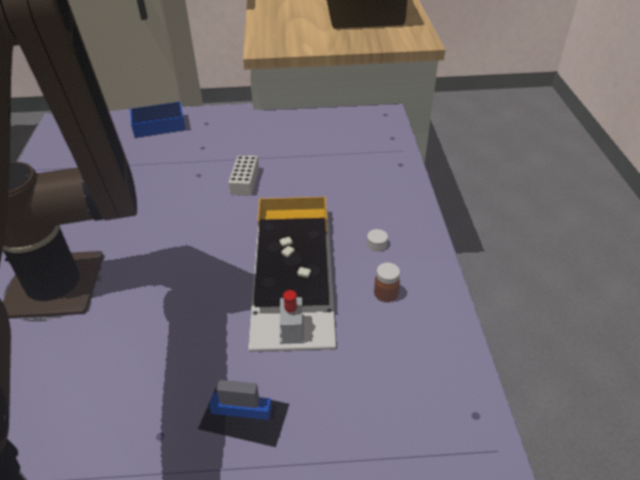

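```bash
python3 - <<'E'
from h import *
zs={'tray':.054,'chip0':.068,'scraper_grip':.08,'mat':.004,'plunger_knob':.123,'rack':.045,'jar':.075,'spacer':.03}
for n,z in zs.items():
  for c in ['top','side']:
    for s in imaging.silhouettes(c,n)[:4]:
        m=s['mask']; r=cv2.minAreaRect(np.argwhere(m)[:,::-1].astype(np.float32))
        b=cv2.boxPoints(r)
        print(n,c,round(s['p'],2),np.round(s['uv']),'w',np.round(atz(c,s['uv'],z),3),'corners',[list(np.round(atz(c,q,z)[:2],3)) for q in b])
E
```

```text
tray top 0.75 [243. 262.] w [0.563 0.164 0.054] corners [[np.float64(0.479), np.float64(0.213)], [np.float64(0.652), np.float64(0.211)], [np.float64(0.648), np.float64(0.118)], [np.float64(0.476), np.float64(0.122)]]
tray side 0.61 [295. 210.] w [0.569 0.156 0.054] corners [[np.float64(0.472), np.float64(0.21)], [np.float64(0.649), np.float64(0.213)], [np.float64(0.645), np.float64(0.12)], [np.float64(0.477), np.float64(0.118)]]
chip0 top 0.62 [309. 269.] w [0.548 0.033 0.068] corners [[np.float64(0.554), np.float64(0.046)], [np.float64(0.56), np.float64(0.029)], [np.float64(0.538), np.float64(0.02)], [np.float64(0.531), np.float64(0.037)]]
chip0 top 0.49 [362. 251.] w [ 0.584 -0.071  0.068] corners [[np.float64(0.577), np.float64(-0.055)], [np.float64(0.599), np.float64(-0.066)], [np.float64(0.591), np.float64(-0.082)], [np.float64(0.569), np.float64(-0.071)]]
chip0 top 0.43 [325. 269.] w [0.548 0.002 0.068] corners [[np.float64(0.551), np.float64(0.014)], [np.float64(0.562), np.float64(0.002)], [np.float64(0.548), np.float64(-0.012)], [np.float64(0.536), np.float64(-0.001)]]
chip0 
[... 2650 characters left out ...]
np.float64(0.719), np.float64(-0.176)]]
spacer top 0.63 [291. 169.] w [0.762 0.073 0.03 ] corners [[np.float64(0.79), np.float64(0.096)], [np.float64(0.79), np.float64(0.049)], [np.float64(0.736), np.float64(0.048)], [np.float64(0.736), np.float64(0.096)]]
spacer side 0.73 [377. 237.] w [0.762 0.066 0.03 ] corners [[np.float64(0.741), np.float64(0.09)], [np.float64(0.787), np.float64(0.087)], [np.float64(0.777), np.float64(0.021)], [np.float64(0.733), np.float64(0.024)]]
spacer side 0.34 [306. 271.] w [ 0.585 -0.032  0.03 ] corners [[np.float64(0.57), np.float64(-0.026)], [np.float64(0.593), np.float64(-0.028)], [np.float64(0.592), np.float64(-0.05)], [np.float64(0.569), np.float64(-0.048)]]
```

```bash
python3 - <<'E'
import cv2,numpy as np
im=cv2.imread('pics/top0.png')
a=cv2.resize(im[270:370,470:550],None,fx=5,fy=5,interpolation=cv2.INTER_CUBIC)
b=cv2.resize(im[215:320,215:445],None,fx=3.4,fy=3.4,interpolation=cv2.INTER_CUBIC)
cv2.imwrite('pics/c1.png',a);cv2.imwrite('pics/c2.png',b)
E
```

```text
(no output)
```

View pics/c1.png

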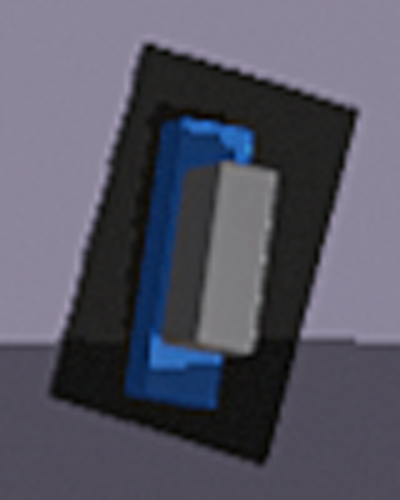

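View pics/c2.png

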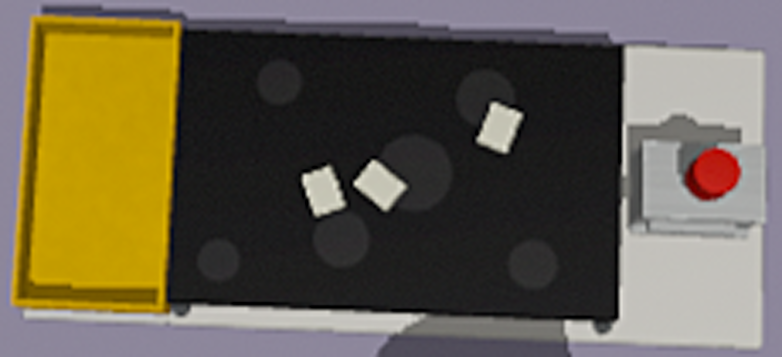

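```bash
python3 - <<'E'
from h import *
f=lambda p,s,o,z:atz('top',(p[0]/s+o[0],p[1]/s+o[1]),z)[:2]
g=np.array([f(p,5,(470-.4,270-.4),.084) for p in [(222,162),(278,170),(248,355),(197,345)]])
print('grip',g.round(3),g.mean(0).round(4)); 
v=(g[0]+g[1]-g[2]-g[3])/2; print(np.hypot(*v),np.degrees(np.arctan2(v[1],v[0])))
m=np.array([f(p,5,(470,270),.004) for p in [(145,43),(358,110),(265,465),(50,395)]])
v=(m[0]+m[1]-m[2]-m[3])/2; print('mat',m.mean(0).round(4),np.hypot(*v),np.degrees(np.arctan2(v[1],v[0])))
p=np.array([f(p,3.4,(215,215),.06) for p in [(182,30),(622,44),(617,320),(170,302)]])
v=(p[0]+p[1]-p[2]-p[3])/2; w=(p[0]+p[3]-p[1]-p[2])/2
print('plate',p.round(3),p.mean(0).round(4),np.hypot(*v),np.degrees(np.arctan2(v[1],v[0])),np.hypot(*w),np.degrees(np.arctan2(w[1],w[0])))
k=f((713,172),3.4,(215,215),.123);print('knob',k)
t=np.array([f(q,3.4,(215,215),.054) for q in [(33,17),(182,21),(167,311),(14,304)]])
v=(t[0]+t[1]-t[2]-t[3])/2;print('tray',t.mean(0),np.degrees(np.arctan2(v[1],v[0])),t.round(3))
print(R.from_quat(ctrl.get_state()['tcp_rot']).as_matrix().round(3))
E
```

```text
grip [[ 0.484 -0.356]
 [ 0.481 -0.377]
 [ 0.412 -0.362]
 [ 0.416 -0.343]] [ 0.4483 -0.3592]
0.0701630176984282 -11.407535867552046
mat [ 0.453  -0.3717] 0.14820962530648024 -17.57348109963318
plate [[ 0.64   0.115]
 [ 0.632 -0.142]
 [ 0.472 -0.136]
 [ 0.481  0.119]] [ 0.5561 -0.011 ] 0.15939675783527055 -1.814356304657365 0.25608497924528417 87.98307147809773
knob [ 0.54836286 -0.1828049 ]
tray [0.56305086 0.16252872] -1.995061416745036 [[0.649 0.204]
 [0.647 0.116]
 [0.476 0.121]
 [0.48  0.21 ]]
[[ 0.948  0.318 -0.   ]
 [ 0.318 -0.948 -0.   ]
 [-0.    -0.    -1.   ]]
```

```bash
python3 -m creep '[2,-1.25,0.5,1, 4,-2.5,1,2, 6,-3.75,2,3, 8,-5,3,4, 10,-6.25,4,5, 11.5,-7.1,4,6, 12.4,-7.65,4,6, 12.4,-7.65,4,6, 12.4,-7.65,4,6, 12.4,-7.65,4,6, 12.4,-7.65,4,6, 12.4,-7.65,4,6, 12.4,-7.65,4,6]' 0 40
python3 - <<'E'
from h import *
snap('wrist','w1.png'); i=imaging.camera_info('wrist')
for s in imaging.silhouettes('wrist','scraper_grip')[:2]:
    print(s['p'],s['uv'],atz('wrist',s['uv'],.06,i)); m=s['mask'];print(cv2.minAreaRect(np.argwhere(m)[:,::-1].astype(np.float32)))
st=ctrl.get_state();print(st['eef_pos'],R.from_quat(st['tcp_rot']).as_matrix().round(3),st['qpos'])
E
```

```text
time: 2.03
eef_pos: [0.4475, -0.3614, 0.1321]
tcp_rot: [0.995, -0.1, 0.0, 0.001]
contact_force: [-0.6, -1.0, 0.5]
opening: 1.003
[ 0.44721806 -0.36163795  0.13200762] [[ 0.98  -0.201  0.001]
 [-0.201 -0.98  -0.001]
 [ 0.001  0.001 -1.   ]] [-8.56234507e-01  1.70516069e-01  1.90642011e+00 -2.60130855e-04
  1.06336197e+00  9.16732040e-01]
```

View pics/w1.png

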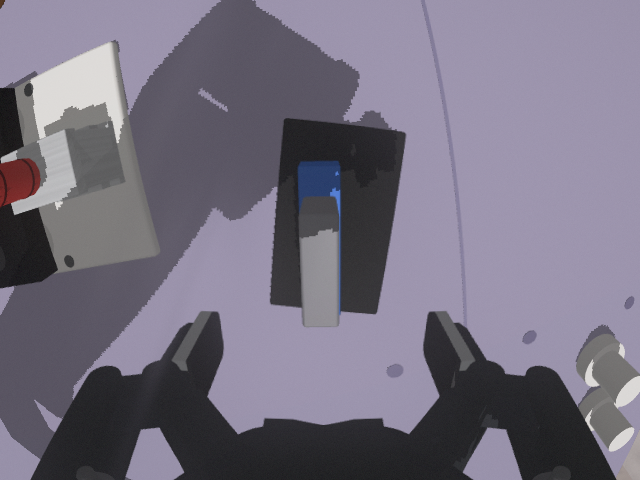

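```bash
python3 -m creep '[0,-0.05,0.8,0, 0,-0.1,1.6,0, 0,-0.1,2.4,0, 0,-0.1,3,0, 0,-0.1,3.4,0, 0,-0.1,3.5,0, 0,-0.1,3.5,0, 0,-0.1,3.5,0]' 0 60
python3 -m creep '[0,0,0,0, 0,0,0,0, 0,0,0,0, 0,0,0,0, 0,0,0,0, 0,0,0,0, 0,0,0,0, 0,0,0,0, 0,0,0,0, 0,0,0,0]' 255 60
python3 - <<'E'
from h import *
snap('wrist','w2.png'); snap('side','s2.png')
E
```

```text
time: 2.8
eef_pos: [0.4486, -0.3585, 0.0448]
tcp_rot: [0.995, -0.1, 0.001, 0.001]
contact_force: [-0.2, 0.2, 0.2]
opening: 0.999
time: 3.63
eef_pos: [0.4484, -0.3575, 0.044]
tcp_rot: [0.995, -0.1, 0.0, -0.0]
contact_force: [-0.1, 0.0, 1.8]
opening: 0.253
```

View pics/w2.png

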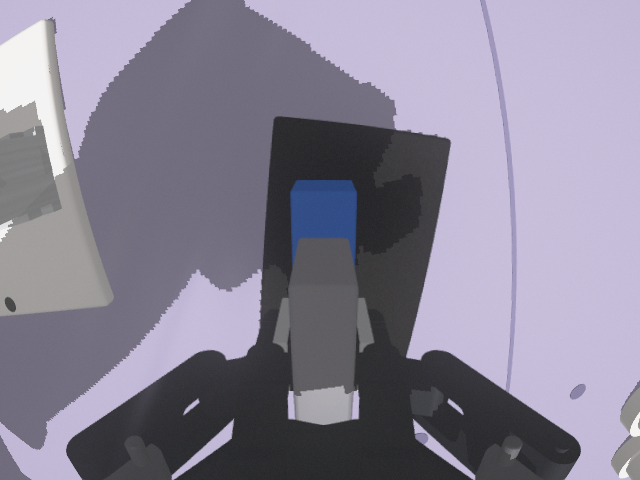

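```bash
python3 -m creep '[0,0,-0.5,0, 0,0,-1.5,0, 0,0,-2.5,0, 0,0,-3.5,0, 0,0,-4.5,0, 0,0,-5.5,0, 0,0,-6.2,0, 0.2,-1,-6.4,-0.2, 0.5,-2,-6.4,-0.4, 0.8,-3.2,-6.4,-0.6, 1.1,-4.4,-6.4,-0.8, 1.4,-5.6,-6.4,-1, 1.7,-6.8,-6.4,-1.3, 2,-8,-6.4,-1.5, 2.3,-9.2,-6.4,-1.7, 2.56,-10,-6.4,-1.9, 2.56,-10.28,-6.4,-1.9, 2.56,-10.28,-6.4,-1.9, 2.56,-10.28,-6.4,-1.9, 2.56,-10.28,-6.4,-1.9]'
python3 - <<'E'
from h import *
snap('top','t3.png'); snap('side','s3.png');snap('wrist','w3.png');st=ctrl.get_state();print(st['eef_pos'],st['tcp_rot'],st['qpos'],st['contact_force'])
E
```

```text
time: 5.4
eef_pos: [0.5615, -0.1193, 0.2038]
tcp_rot: [1.0, -0.018, -0.0, 0.0]
contact_force: [0.6, -0.1, -1.8]
opening: 0.25
[ 0.56164293 -0.11947294  0.20382689] [ 9.99839309e-01 -1.79258995e-02 -1.02441873e-04  8.78000877e-05] [-3.86128464e-01  9.02664874e-02  1.85459714e+00 -2.55212571e-04
  1.19685699e+00  1.22061482e+00] [-0.22021273  0.3878104  -1.09705457]
```

View pics/s3.png

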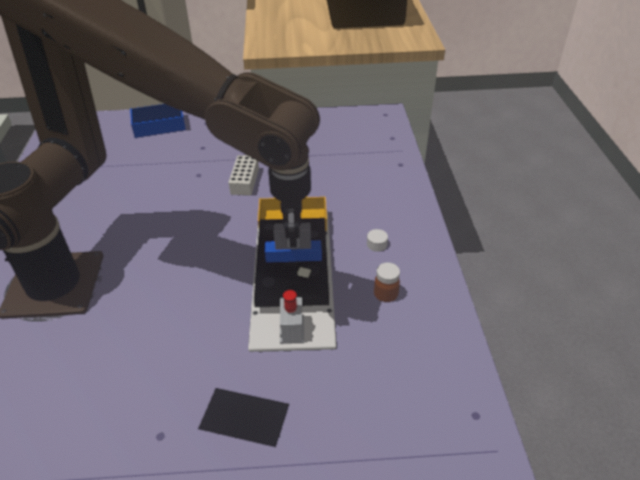

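View pics/w3.png

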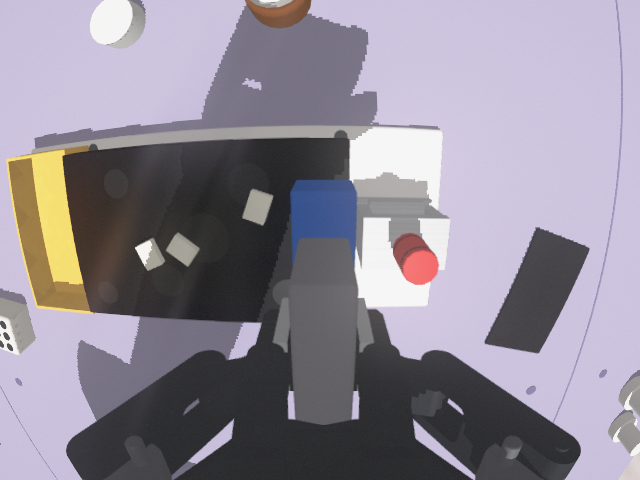

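```bash
python3 - <<'E'
from h import *
for uv in [(258,207),(183,250),(150,254)]: print(atz('wrist',uv,.068))
for uv in [(350,135),(35,305),(64,155)]: print(atz('wrist',uv,.06))
E
python3 -m creep '[0,0,0.8,0, 0,0,1.6,0, 0,0,2.4,0, 0,0,3,0, 0,0,3.4,0, 0,0,3.6,0, 0,0,3.7,0, 0,0,3.7,0, 0,0,3.7,0]'
python3 - <<'E'
from h import *
snap('wrist','w4.png');snap('side','s4.png')
im=cv2.imread('pics/s4.png')
cv2.imwrite('pics/s4c.png',cv2.resize(im[190:350,230:390],None,fx=3.5,fy=3.5,interpolation=cv2.INTER_CUBIC))
E
```

```text
[ 0.58042725 -0.06793032  0.068     ]
[ 5.47251685e-01 -2.69764511e-06  6.80000000e-02]
[0.54460036 0.03234929 0.068     ]
[ 0.63240627 -0.14093011  0.06      ]
[0.48488256 0.20863925 0.06      ]
[0.63971675 0.11567638 0.06      ]
time: 6.3
eef_pos: [0.5628, -0.1187, 0.1124]
tcp_rot: [1.0, -0.017, 0.001, 0.0]
contact_force: [-0.6, 0.8, -2.1]
opening: 0.25
```

View pics/w4.png

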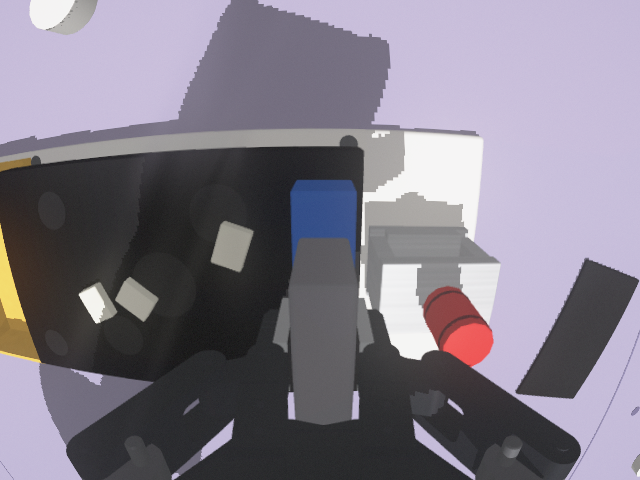

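View pics/s4c.png

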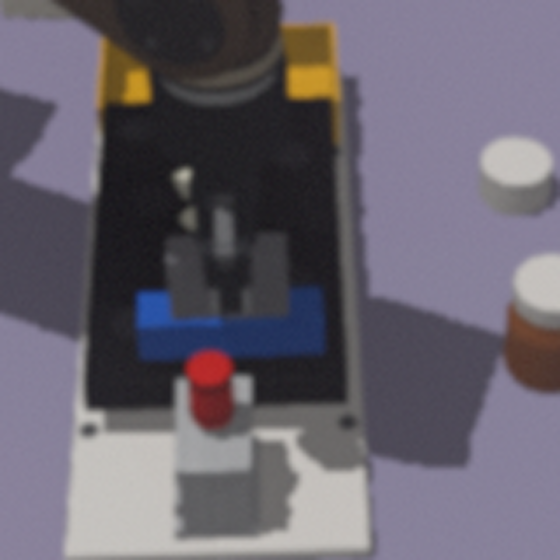

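```bash
python3 -m creep '[0,0,0.1,0, 0,0,0.2,0, 0,0,0.3,0, 0,0,0.38,0, 0,0,0.38,0, 0,0,0.38,0, 0,0,0.38,0]'

```

```text
time: 6.98
eef_pos: [0.5621, -0.1183, 0.1018]
tcp_rot: [1.0, -0.017, -0.0, -0.0]
contact_force: [-0.8, -0.4, -0.9]
opening: 0.253
```

```bash
python3 -m creep '[0,-0.2,0,0, 0,-0.6,0,0, 0,-1,0,0, 0,-1.4,0,0, 0,-1.8,0,0, 0,-2.2,0,0, 0,-2.6,0,0, 0,-3,0,0, 0,-3.4,0,0, 0,-3.8,0,0, 0,-4.2,0,0, 0,-4.6,0,0, 0,-5,0,0, 0,-5.4,0,0, 0,-5.8,0,0, 0,-6.2,0,0, 0,-6.6,0,0, 0,-6.8,0,0, 0,-6.8,0,0]'
python3 - <<'E'
from h import *
snap('wrist','w5.png');snap('top','t5.png')
E
```

```text
time: 8.57
eef_pos: [0.5678, 0.0528, 0.1018]
tcp_rot: [1.0, -0.016, -0.0, -0.0]
contact_force: [0.6, -0.5, -1.2]
opening: 0.251
```

View pics/w5.png

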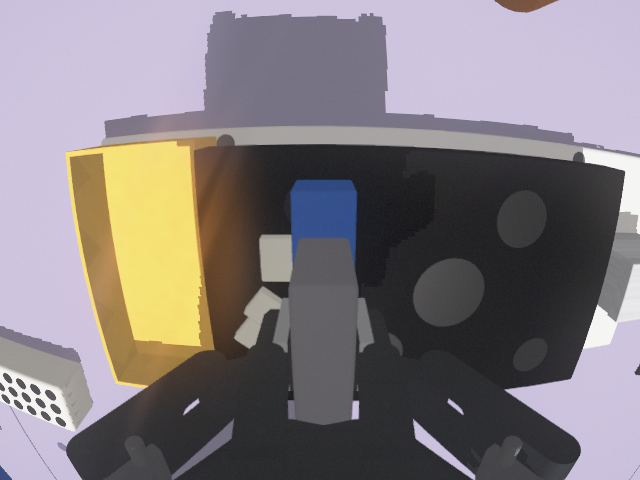

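View pics/t5.png

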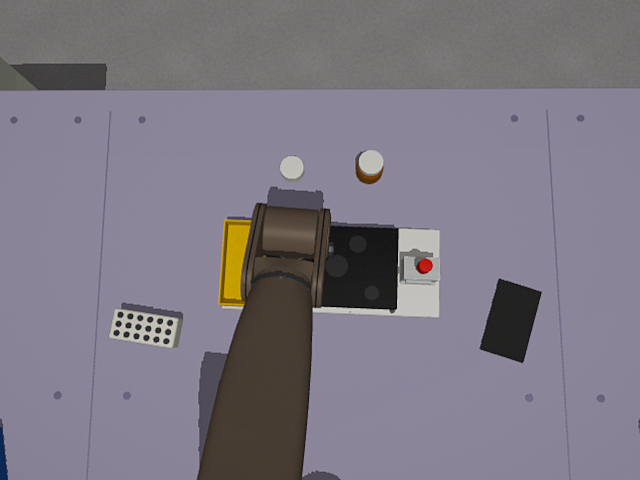

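```bash
python3 -m creep '[0,-0.2,0,0, 0,-0.6,0,0, 0,-1,0,0, 0,-1.4,0,0, 0,-1.8,0,0, 0,-2.2,0,0, 0,-2.6,0,0, 0,-3,0,0, 0,-3.3,0,0, 0,-3.3,0,0, 0,-3.3,0,0, 0,-3.3,0,0]'
python3 - <<'E'
from h import *
snap('wrist','w6.png');snap('side','s6.png')
E
```

```text
time: 9.67
eef_pos: [0.5706, 0.1339, 0.1018]
tcp_rot: [1.0, -0.017, -0.0, 0.0]
contact_force: [-0.0, 0.2, -0.7]
opening: 0.25
```

View pics/w6.png

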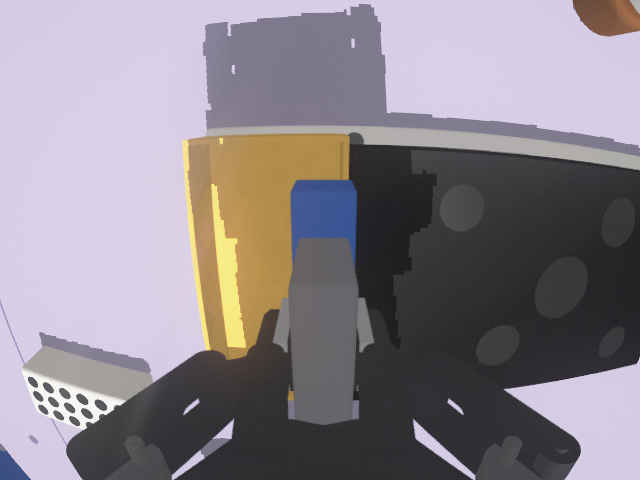

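View pics/s6.png

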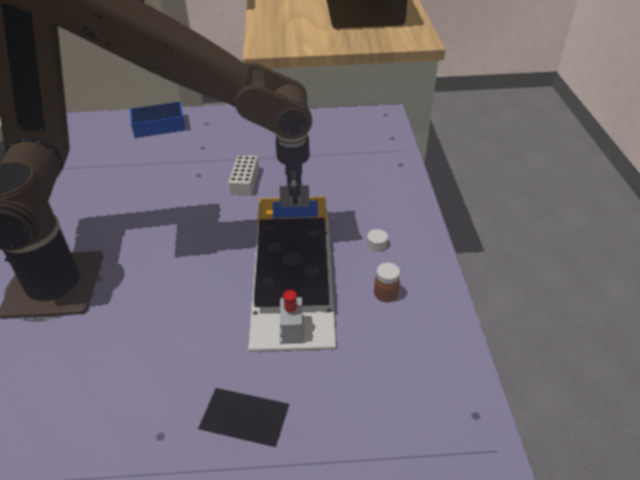

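```bash
python3 -m creep '[0,0,-0.5,0, 0,0,-1.5,0, 0,0,-2.5,0, 0,0,-3.5,0, 0,0,-4.2,0, 0,0.8,-4.2,0, 0,2,-4.2,0, 0,3.2,-4.2,0, 0,4.4,-4.2,0, 0,5.4,-4.2,0, 0,6,-4.2,0, 0,6,-4.2,0, 0,6,-4.2,0]'
python3 - <<'E'
from h import *
snap('wrist','w7.png');i=imaging.camera_info('wrist')
for s in imaging.silhouettes('wrist','chip0')[:5]: print(s['p'],s['uv'],atz('wrist',s['uv'],.02,i))
E
```

```text
time: 10.85
eef_pos: [0.5656, -0.0168, 0.2078]
tcp_rot: [1.0, -0.018, 0.001, -0.0]
contact_force: [-0.5, 2.0, -2.2]
opening: 0.252
0.56 [158.7, 197.4] [0.58798438 0.14408299 0.02      ]
0.56 [163.2, 264.1] [0.51890309 0.15113698 0.02      ]
0.47 [163.3, 246.4] [0.53794461 0.14733545 0.02      ]
0.23 [356.6, 204.3] [ 0.57184603 -0.04494713  0.02      ]
```

View pics/w7.png

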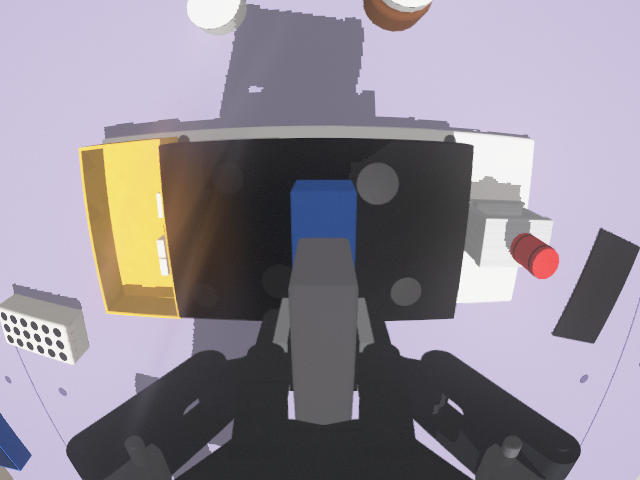

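```bash
python3 -m creep '[-0.2,0.6,0,0, -0.5,1.6,0,0.2, -0.8,2.8,0,0.4, -1.1,4,0,0.7, -1.4,5.2,0,1, -1.8,6.4,0,1.3, -2.1,7.6,0,1.6, -2.4,8.8,0,1.9, -2.8,10,0,2.2, -3.2,11.2,0,2.5, -3.5,12.4,0,2.8, -3.8,13.4,0,3, -4,14.1,0,3, -4,14.36,0,3, -4,14.36,0,3, -4,14.36,0,3]'
python3 - <<'E'
from h import *
snap('top','t8.png');snap('wrist','w8.png');st=ctrl.get_state();print(st['eef_pos'],st['tcp_rot'])
for c in ['top']:
  for s in imaging.silhouettes(c,'chip0')[:4]: print(c,s['p'],s['uv'],atz(c,s['uv'],.02))
im=cv2.imread('pics/t8.png')
cv2.imwrite('pics/t8c.png',cv2.resize(im[210:320,210:330],None,fx=5,fy=5,interpolation=cv2.INTER_CUBIC))
E
```

```text
time: 12.28
eef_pos: [0.454, -0.3701, 0.2067]
tcp_rot: [0.989, -0.147, -0.0, -0.001]
contact_force: [0.5, -0.1, -1.5]
opening: 0.254
[ 0.45409305 -0.36968694  0.2067265 ] [ 9.89218501e-01 -1.46446534e-01 -9.71204136e-05 -4.01683972e-04]
```

View pics/t8c.png

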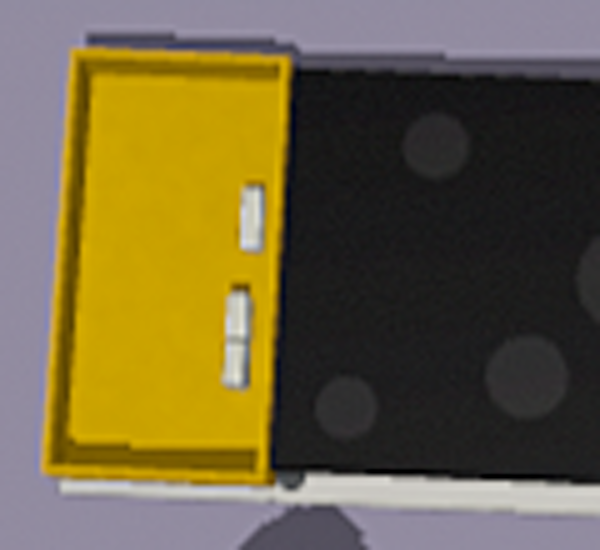

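View pics/w8.png

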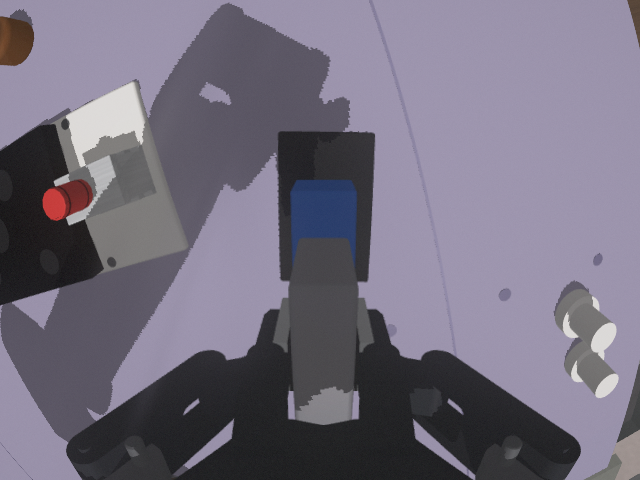

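```bash
python3 -m creep '[0,0,1,0, 0,0,2,0, 0,0,3,0, 0,0,4,0, 0,0,4.8,0, 0,0,5.4,0, 0,0,5.9,0, 0,0,6.2,0, 0,0,6.4,0, 0,0,6.45,0, 0,0,6.5,0, 0,0,6.5,0, 0,0,6.5,0, 0,0,6.5,0]'
```

```text
time: 13.6
eef_pos: [0.4538, -0.3718, 0.0452]
tcp_rot: [0.989, -0.147, 0.001, 0.001]
contact_force: [0.6, 0.1, -1.6]
opening: 0.252
```

```bash
python3 -m creep '[0,0,0.03,0, 0,0,0.06,0, 0,0,0.08,0, 0,0,0.08,0, 0,0,0.08,0]'
```

```text
time: 14.02
eef_pos: [0.4538, -0.3718, 0.0439]
tcp_rot: [0.989, -0.147, 0.0, 0.0]
contact_force: [-1.1, 2.3, 6.1]
opening: 0.249
```

```bash
python3 -m creep '[0,0,0,0, 0,0,0,0, 0,0,0,0, 0,0,0,0, 0,0,0,0, 0,0,0,0, 0,0,0,0, 0,0,0,0]' 0
python3 -m creep '[0,0,-0.3,0, 0,0,-1,0, 0,0,-2,0, 0,0,-3,0, 0,0,-4,0, 0,0,-5,0, 0,0,-5.7,0, 0,0,-6,0, 0,0,-6,0, 0,0,-6,0]'
python3 - <<'E'
from h import *
snap('top','t9.png');snap('wrist','w9.png');snap('side','s9.png');i=imaging.camera_info('wrist')
for s in imaging.silhouettes('wrist','plunger_knob')[:2]:
    o,d=ray('wrist',s['uv'],i); print('w',s['p'],s['uv'],o,d)
    w=(o,d)
for s in imaging.silhouettes('side','plunger_knob')[:1]:
    print('side',s['p'],s['uv'],atz('side',s['uv'],.103)); sd=ray('side',s['uv'])
for s in imaging.silhouettes('top','plunger_knob')[:1]:
    print('top',s['p'],s['uv'],atz('top',s['uv'],.12)); td=ray('top',s['uv'])
# LSQ
A=0;b=0
for o,d in (w,sd):
    d=d/np.linalg.norm(d);P=np.eye(3)-np.outer(d,d);A=A+P;b=b+P@o
print(np.linalg.solve(A,b))
for k,n,z in [('top','scraper_grip',.06),('side','scraper_grip',.06)]:
    for s in imaging.silhouettes(k,n)[:1]: print(n,k,s['p'],atz(k,s['uv'],z))
im=cv2.imread('pics/t9.png');cv2.imwrite('pics/t9c.png',cv2.resize(im[230:370,390:550],None,fx=4.2,fy=4.2,interpolation=cv2.INTER_CUBIC))
E
```

```text
time: 14.68
eef_pos: [0.4534, -0.3712, 0.0422]
tcp_rot: [0.989, -0.147, -0.0, -0.0]
contact_force: [0.1, -0.2, -0.2]
opening: 1.0
time: 15.52
eef_pos: [0.4532, -0.3711, 0.1921]
tcp_rot: [0.989, -0.147, -0.0, -0.0]
contact_force: [0.2, 0.3, -0.1]
opening: 1.003
w 0.65 [55.3, 198.3] [ 0.53097083 -0.39305062  0.33260333] [ 0.06223954  0.67064815 -0.73915986]
side 0.78 [289.8, 302.2] [ 0.54797813 -0.18745509  0.103     ]
top 0.68 [422.7, 263.7] [ 0.55228475 -0.17965332  0.12      ]
[ 0.54832841 -0.20842555  0.12811581]
scraper_grip top 0.74 [ 0.4391027  -0.35894138  0.06      ]
scraper_grip side 0.65 [ 0.45275324 -0.38556615  0.06      ]
```

View pics/t9c.png

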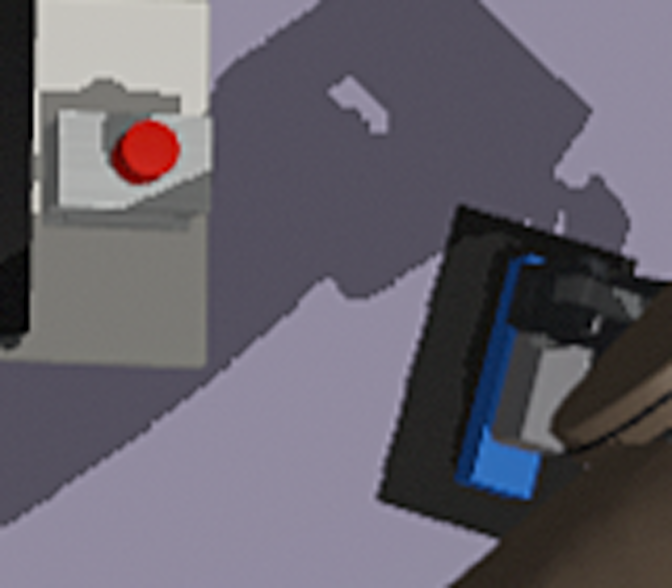

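View pics/w9.png

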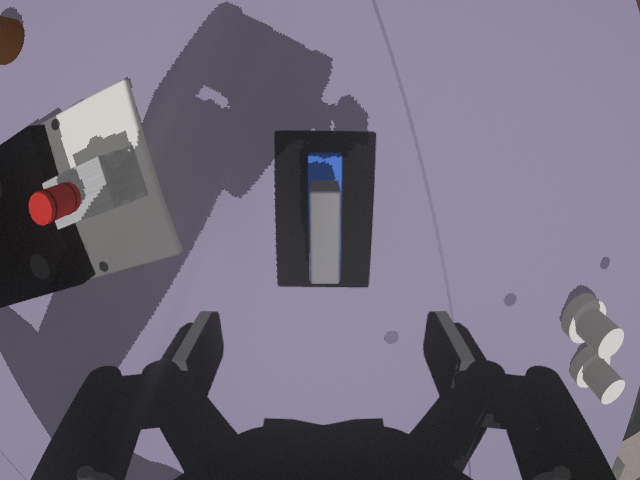

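View pics/s9.png

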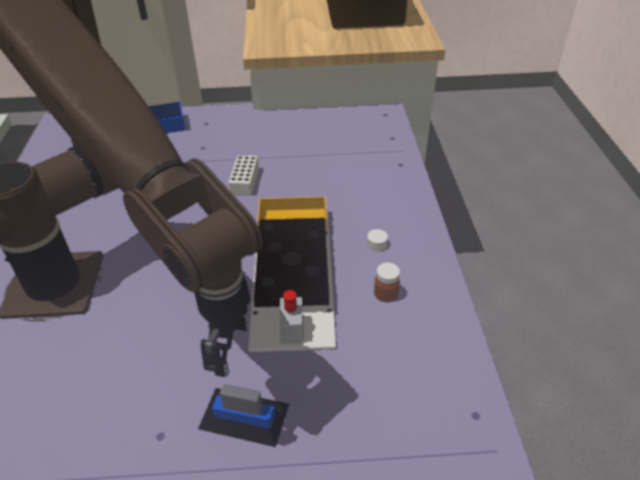

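```bash
python3 -m creep '[0.2,-0.8,0,-0.3, 0.4,-2,0,-0.7, 0.6,-3.2,0,-1.1, 0.8,-4.4,0,-1.6, 1,-5.6,0,-2.1, 1.3,-6.8,0,-2.6, 1.5,-7.8,0,-3, 1.5,-8.24,0,-3, 1.5,-8.24,0,-3, 1.5,-8.24,0,-3, 1.5,-8.24,0,-3]'
python3 - <<'E'
from h import *
snap('wrist','w10.png');i=imaging.camera_info('wrist');st=ctrl.get_state();print(st['eef_pos'],st['tcp_rot'])
for s in imaging.silhouettes('wrist','plunger_knob')[:2]: print(s['p'],s['uv'],atz('wrist',s['uv'],.11,i))
E
```

```text
time: 16.83
eef_pos: [0.5489, -0.1861, 0.1922]
tcp_rot: [1.0, -0.018, -0.0, 0.0]
contact_force: [0.1, 0.5, 0.7]
opening: 0.998
[ 0.54883537 -0.18636264  0.19226363] [ 9.99840343e-01 -1.78673902e-02 -1.26740675e-04  1.68115262e-04]
0.72 [321.6, 249.5] [ 0.54999101 -0.18376058  0.11      ]
```

View pics/w10.png

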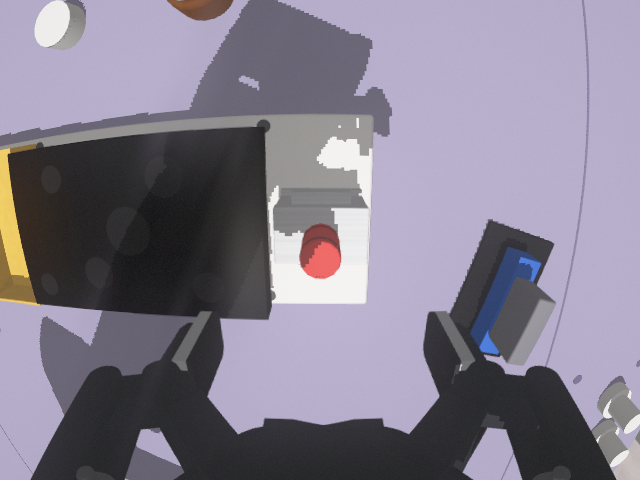

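```bash
python3 -m creep '[0,-0.05,0.8,0, 0,-0.05,1.6,0, 0,-0.05,2.4,0, 0,-0.05,3.1,0, 0,-0.05,3.7,0, 0,-0.05,4,0, 0,-0.05,4.2,0, 0,-0.05,4.2,0, 0,-0.05,4.2,0]'
python3 -m creep '[0,0,0,0, 0,0,0,0, 0,0,0,0, 0,0,0,0, 0,0,0,0, 0,0,0,0, 0,0,0,0, 0,0,0,0, 0,0,0,0, 0,0,0,0]' 255 90
```

```text
time: 17.68
eef_pos: [0.5497, -0.1845, 0.088]
tcp_rot: [1.0, -0.017, 0.0, 0.0]
contact_force: [-0.6, 1.0, 0.2]
opening: 1.0
time: 18.52
eef_pos: [0.5496, -0.1843, 0.0881]
tcp_rot: [1.0, -0.017, 0.0, 0.0]
contact_force: [-2.7, -1.4, 5.5]
opening: 0.286
```

```bash
python3 -m creep '[0,0,-0.1,0, 0,0,-0.2,0, 0,0,-0.3,0, 0,0,-0.4,0, 0,0,-0.5,0, 0,0,-0.6,0, 0,0,-0.7,0, 0,0,-0.75,0, 0,0,-0.75,0, 0,0,-0.75,0]'
```

```text
time: 19.35
eef_pos: [0.5495, -0.1842, 0.1036]
tcp_rot: [1.0, -0.017, 0.001, 0.0]
contact_force: [6.0, -3.9, -9.3]
opening: 0.277
```

```bash
python3 -m creep '[0,0,-0.05,0, 0,0,-0.1,0, 0,0,-0.15,0, 0,0,-0.2,0, 0,0,-0.2,0, 0,0,-0.2,0]'
```

```text
time: 19.85
eef_pos: [0.5495, -0.1842, 0.1082]
tcp_rot: [1.0, -0.017, 0.001, 0.0]
contact_force: [6.3, -6.3, -11.9]
opening: 0.281
```

```bash
python3 -m creep '[0,0,-0.05,0, 0,0,-0.1,0, 0,0,-0.1,0, 0,0,-0.1,0, 0,0,-0.1,0]'
python3 - <<'E'
from h import *
snap('wrist','w11.png');snap('side','s11.png');snap('top','t11.png')
a=cv2.imread('pics/s11.png')[190:450,200:340];b=cv2.imread('pics/s9.png')[190:450,200:340]
cv2.imwrite('pics/s11c.png',cv2.resize(np.hstack([b,a]),None,fx=2.3,fy=2.3,interpolation=cv2.INTER_CUBIC))
E
```

```text
time: 20.27
eef_pos: [0.5494, -0.1842, 0.1083]
tcp_rot: [1.0, -0.017, 0.001, 0.0]
contact_force: [11.9, -7.1, -22.1]
opening: 0.28
```

View pics/s11c.png

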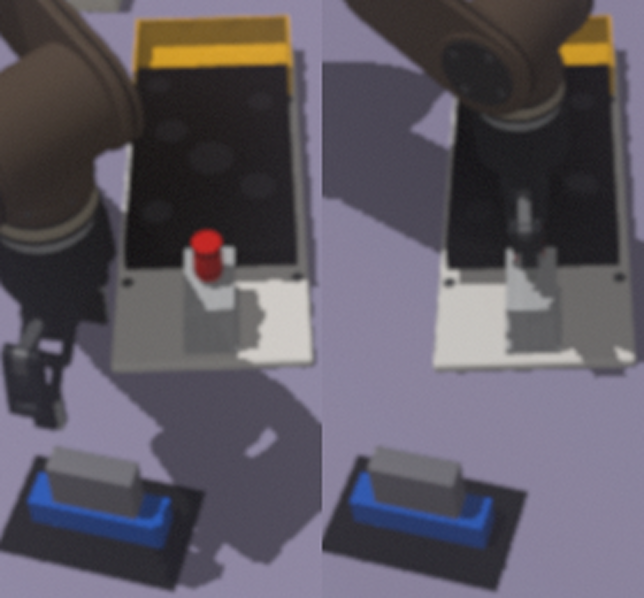

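View pics/w11.png

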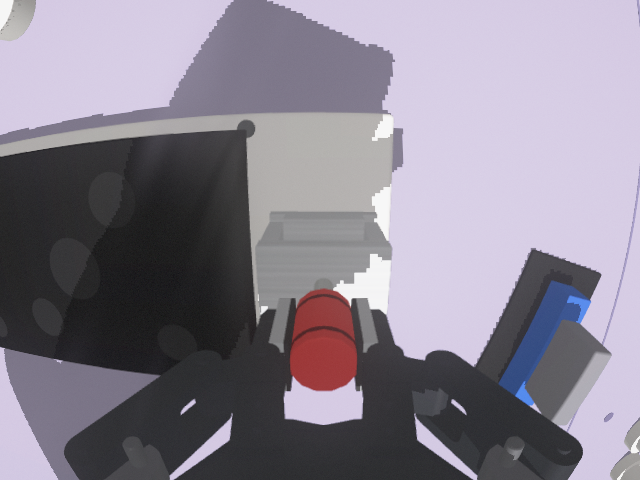

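View pics/t11.png

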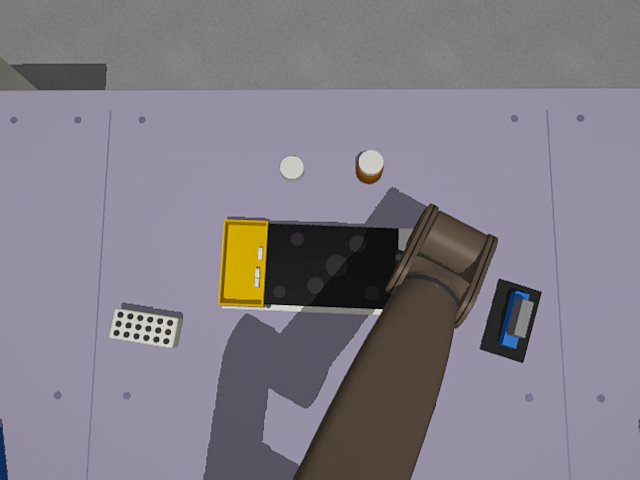

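```bash
python3 -m creep '[0,0,0,0, 0,0,0,0, 0,0,0,0, 0,0,0,0, 0,0,0,0, 0,0,0,0]'
python3 - <<'E'
from h import *
s=ctrl.get_state();print(s['eef_pos'],s['contact_force'],s['opening'])
print(ctrl.sign_off())
E
```

```text
time: 20.92
eef_pos: [0.5494, -0.1842, 0.1083]
tcp_rot: [1.0, -0.017, 0.001, 0.0]
contact_force: [11.4, -7.2, -21.3]
opening: 0.284
[ 0.54938255 -0.18418838  0.10826189] [ 11.39573263  -7.21106823 -21.31950444] 0.2842713264881371
the job is handed in; nothing more can be done
None
```

I finished the job and handed it in at about 21 s of the 67 s allowed, with the gripper still holding the plunger fully up. The hand-in reports no verdict, so the checks below are my own.

- **Chips:** I swept all three off the plate with the scraper in one pass. The last top picture shows them standing on edge in the tray against its near wall, and the fingers stayed well above them throughout.
- **Scraper:** It stands upright near the middle of its mat and is released. The last top, side and wrist pictures agree.
- **Plunger:** I pulled the knob up 20 mm from where I gripped it. At that point the pull jumped from about 12 N to 22 N with no further movement, so it is against its hard stop. The hold was steady at about 21 N just before hand-in.
- **Bystanders:** The rack, jar and spacer look unmoved in the last top picture; I did not measure them again.

Two smaller points did not come out cleanly. A sideways force of about 13 N showed on the tool during the final hold. Two-camera triangulation also placed the knob about 20 mm away from the single-camera estimates. I went by the single-camera estimates, and the grasp held.

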